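# Hold the aluminium angle in the mitre saw bed, ready to be cut

## Task

Take the long aluminium angle from the bench and, without dropping it, lay it in the bed of the mitre saw base, one flange flat on the bed, the other upright and towards the fence, the end meeting the length stop. Then press into its inside corner so that the angle is held firmly down on the bed and hard back against the fence at the same time, flush along its length and with its end against the stop, and finish while still holding it pressed like that, ready for the saw. Leave the other offcuts, the file and the marker where they lie.

Things in the scene. Friction and masses are not known exactly. Their poses are not given: they have to be found in the camera images.
- angle: Workpiece: the long bare aluminium angle (L section), 240 mm long, flanges 40 wide, 8 mm thick, 0.3-0.45 kg, loose on the bench at the right; it or the tube lies nearer the saw. Origin: centre of the underside of the flat flange (40 x 240). z up, y along it. Upright flange (grip it from above): x +12 to +20 mm, up to z 40. Flat flange: x -20 to +20, up to z 8. Inside corner: x 12, z 8.
- heel (a point): Point on the angle's outer corner (the heel), middle of its length, at its underside: x = +20, y = 0, z = 0 mm of the angle.
- angle_end (a point): Point on the heel at the end of the angle that goes to the length stop: x = +20, y = -120, z = 0 mm of the angle.
- saw: Base of a hand mitre saw, dark cast metal, fixed on the bench ahead; its frame saw is lifted out. Origin on the bench; x from the operator's side to the fence, y along the fence, z up. Two upright guide columns (16 mm, collars 22 mm, tops 180 mm above the bench) stand at y +85 mm, at x -125 (before the bed) and x +105 mm (behind the fence): an obstacle. The cut line runs between them.
- bed: The saw's flat bed, its top 45 mm above the bench, rigid. Origin: on its top at the foot of the fence face, middle of the fence. Axes as the saw's. The top runs from x = -130 mm (front edge) to the fence face at x = 0, and from y = -200 to +210 mm, at z = 0. Plain dry metal: the angle slides on it with ordinary friction, and tips if pushed high up without being pressed down.
- fence: Upright fence along the far side of the bed, dark, 45 mm high, 16 mm thick, rigid. Same origin and axes as the bed: its face towards the operator is the plane x = 0, from y = -200 to +210 mm, with a 30 mm gap at the cut line (y +70 to +100).
- stop: Length stop: steel block clamped over the fence at its right (-y of the saw), fixed, set differently each time. Origin: on the bed at the foot of the fence face, in the plane of the stop face. Axes as the saw's. The face (plane y = 0) looks along +y, x from -77 to -2 mm, z 2 to 38 mm; block to y = -25; its clamp reaches 57 mm above the bed at the fence. point angle_end belongs at this origin.
- tube: Offcut of bare aluminium square tube, 30 x 30 x 180 mm, length along its y, origin at the centre of its underside. Leave alone.
- short_angle: Short offcut of the same angle, 75 mm long, 40 mm flanges; origin and axes as the long one's. Leave alone.
- file: Flat file with wooden handle, 305 mm long along x, 20 mm high, on the bench at the right. Leave alone.
- marker: Marker pen, 127 mm long, lying on the bench near the robot. Leave alone.
There are look-alikes about, which are no part of the job. Leave any blue look-alike of the angle alone.

How it is judged:
By the outcome, as a careful person would: the job done as asked, in the order asked, and still so for the second after the job is handed in, while the arm keeps its last pose, push and grip.
It also fails if it takes over 51 s, if anything falls off the work surface, if the arm or the gripper's body presses on something with over 40 N, if the wrist force passes 120 N, or if a joint passes its speed limit or range.

## Robot

A 7-joint arm with a two-finger parallel gripper is mounted at the origin on the work surface. World frame = base frame: x ahead of the robot, y to its left, z up, the work surface at z = 0. Lengths are in m, angles in rad, forces in N, time in s.
With the tool pointing down it reaches from about 0.4 to 0.875 m from the base axis. Payload 19.3 kg.
Tool frame: the origin (TCP) lies midway between the tips of the shut fingers; the grasp point (between the pads) lies 19 mm behind it (bot.grip_point_offset is the distance from the TCP to the grasp point, in m); z points along the fingers, y is the direction in which the jaws open and shut (so a half turn about z gives the same grasp; the last joint's range is limited). The gripper opens to 85 mm and grips with 20 to 120 N. Pads are 22 mm wide; open, the fingers measure 114 mm over their backs; the gripper's body (76 mm by 85 mm) begins 54 mm behind the grasp point. The pads swing forward as they close: fully open they stand 13 mm farther back than shut.
Start: joints at [1.17, 0.521, -0.036, 1.599, 0.021, 1.021, -0.113], TCP at [0.203, -0.591, 0.231] pointing down, gripper open.
Joint ranges: [-2.91, 2.91], [-0.3, 2.13], [-1.5, 1.42], [0.17, 2.43], [-1.26, 4.41], [0.16, 1.93], [-2.52, 2.52]. Speed limits (rad/s): [1.89, 1.89, 2.39, 2.39, 3.01, 3.01, 3.01].

## Interface

Orientations are given as [roll, pitch, yaw] about the fixed x, y, z axes, in that order (R = Rz(yaw) Ry(pitch) Rx(roll)).
In Python, from workcell import bot, viewer, workorder gives the robot as it stands.
- The arm moves only by the tool move_arm, never from a script. Its argument "plan" is a list of rows, each a list of 6 numbers: the shift along the tool's x, y, z scaled (see below), then the turn, a rotation vector about the tool's x, y, z scaled (see below). A call has 1 to 5 rows; each row shifts and turns the commanded pose from where the row before left it, along the tool's axes as they then stand; what a row does not reach is not made up. The controller multiplies each number of a shift by 0.025 m and each number of a turn by pi rad. A row lasts 1/10 s, in which the tool goes at most 50 mm and 8.59 degrees, less where a joint would pass 70% of its speed; a pose out of reach is approached as far as the arm can. A call with a number of a shift or a turn outside -1 to 1 is refused whole. A call with a gripper value outside its range is refused whole. "claw" is the closure, from -1 (fully open) to 1 (shut), so that 0 is half open, set as the call begins (left out, the last holds). The fingers move at their own pace and stop on an object; "force" is the grip in N (left out, the last holds). Time passes only in rows, so rows that do not move let the fingers close. It gives the time, the measured TCP pose, the force and the opening at its end, in the units of the state.
- bot.observe(): the state, without advancing time (a new reading comes with each control period).
- viewer.grab_frame(name): name is "scene" or "top" or "wrist"; returns the picture (480x640x3 uint8, red, green, blue); there is no depth.
- viewer.camera_info(name): a dict with "K" (3x3 intrinsics, pixels), "R" (3x3) and "t" (3): a world point X has camera coordinates R X + t. Camera axes: x right, y down, z forward; pixel columns grow to the right and rows downward; lengths in m; the calibration is good to about 2 mm. A picture is of the moment at which its call begins: read the wrist's pose just before it. camera_info takes no time and is no camera call; for the wrist camera it gives the pose at the moment of the call.
- workorder.job_done(): hands the job in, once; it reports no verdict.
The state is a dict: "clock": time; "qpos": joint angles; "qd": joint speeds; "joint_efforts": joint torques, N m; "position": TCP position; "tool_rot": TCP orientation; "force": force on the tool from outside, world axes, zero at the start; "moment": the same for the moment, N m; "grip_width": finger opening in m.
Only numpy, scipy, OpenCV 4.12 (cv2) and the standard library are available. Lean on these libraries where they do the work, as an engineer would, in place of code of your own. Each camera call takes 0.05 s, during which the arm holds its last target.

## Working session

There is one attempt and no reset: what is moved stays moved. The work goes in short steps, Python scripts to look and compute and a tool call to move; the robot and the scene stay as the last step left them, time stands still between calls to the robot, and variables do not carry over. Pictures are saved under pics/ and viewed, and the job is handed in when it is done.

Besides the shell and the picture viewer there is one more tool, called after ">>>" as name([rows], argument=value, ...), one row to a line, values as JSON. move_arm: Moves the arm, as the interface text tells. Shifts and turns lie within -1 to 1; 1 stands for 0.025 m of shift or pi rad of turn. Its arguments: {"type":"object","properties":{"plan":{"type":"array","items":{"type":"array","items":{"type":"number"}}},"claw":{"type":"number"},"force":{"type":"number"}},"required":["plan"]}

```bash
mkdir -p pics; ls; python3 - <<'E'
from workcell import bot, viewer, workorder
import cv2
s=bot.observe();print(s)
for n in("scene","top","wrist"):
    im=viewer.grab_frame(n);cv2.imwrite(f"pics/{n}0.png",im[:,:,::-1])
    c=viewer.camera_info(n);print(n,c)
print(bot.grip_point_offset)
E
```

```text
pics
{'clock': 0.0, 'qpos': array([ 1.16982667,  0.52200529, -0.03633211,  1.59996713,  0.02122493,
        1.02107364, -0.11280168]), 'qd': array([ 7.24012782e-04, -1.44033819e-04, -4.60520551e-04, -7.73345136e-04,
        1.82712951e-03,  3.52745792e-06, -1.57005692e-03]), 'joint_efforts': array([ 1.02421258e-03, -9.27103472e+01,  1.97928675e+00, -3.69930947e+01,
        1.76175381e-02,  8.13281484e-03,  4.65598521e-05]), 'position': array([ 0.20284534, -0.59084122,  0.23074575]), 'tool_rot': array([-3.14052901e+00,  9.30514742e-05,  3.30774438e-01]), 'force': array([-0.53660562,  1.2312244 , -0.8268929 ]), 'moment': array([ 0.00115729, -0.00603639, -0.02148144]), 'grip_width': 0.08564595616275167}
scene {'K': array([[459.83190021,   0.        , 316.55552387],
       [  0.        , 459.83190021, 243.23250588],
       [  0.        ,   0.        ,   1.        ]]), 'R': array([[ 0.85093458,  0.52524412,  0.00538072],
       [ 0.37988563, -0.60830392, -0.69688826],
       [-0.36276335,  0.59505038, -0.71715953]]), 't': array([-0.30338274, -0.23639936,  1.14830649])}
top {'K': array([[444.75791986,   0.        , 322.82667158],
       [  0.        , 444.75791986, 239.66185772],
       [  0.        ,   0.        ,   1.        ]]), 'R': array([[-0.0130975 , -0.99989218,  0.00664017],
       [-0.97170185,  0.01116134, -0.23594691],
       [ 0.23584736, -0.00954258, -0.97174326]]), 't': array([-0.1876127 ,  0.47023797,  0.99820596])}
wrist {'K': array([[400.98149265,   0.        , 316.94607685],
       [  0.        , 400.98149265, 236.68024162],
       [  0.        ,   0.        ,   1.        ]]), 'R': array([[ 0.32400715, -0.9460529 , -0.00180972],
       [-0.89339419, -0.30660062,  0.3283944 ],
       [-0.31123333, -0.10478534, -0.94453896]]), 't': array([-0.62381765, -0.0424491 ,  0.3821826 ])}
0.0187
```

View pics/scene0.png

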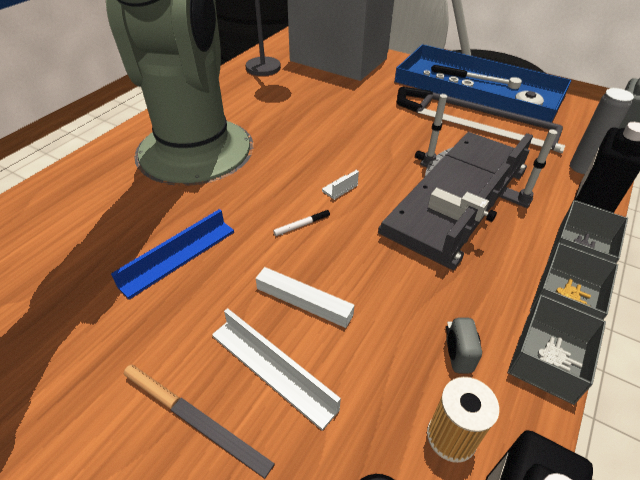

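View pics/top0.png

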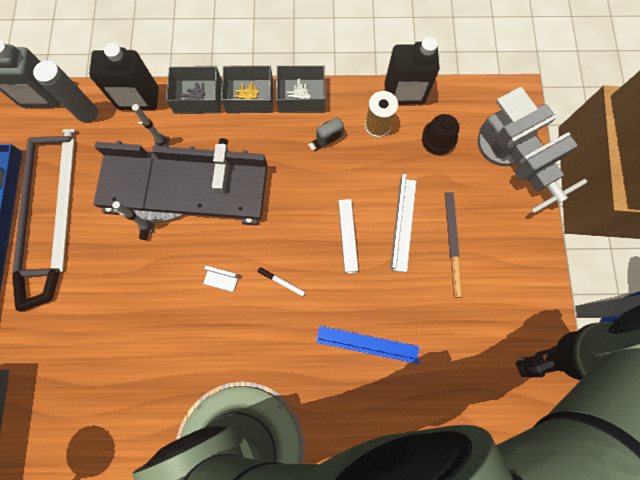

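View pics/wrist0.png

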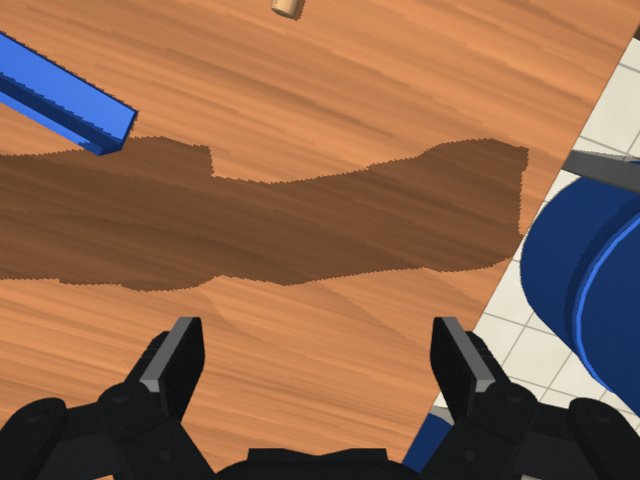

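Candidates, by pixel in the top view: bare long angle (404,223), square tube (347,236), short angle offcut (221,278), blue look-alike (368,345) and the white saw frame bar (63,200). I choose (404,223), which is long, bare and L-section. I'll check it in close crops.

```bash
python3 - <<'E'
import cv2,numpy as np
t=cv2.imread("pics/top0.png");s=cv2.imread("pics/scene0.png")
cv2.imwrite("pics/c1.png",cv2.resize(t[165:285,330:430],None,fx=5,fy=5,interpolation=cv2.INTER_NEAREST))
cv2.imwrite("pics/c2.png",cv2.resize(s[300:435,200:350],None,fx=4.4,fy=4.4,interpolation=cv2.INTER_NEAREST))
cv2.imwrite("pics/c3.png",cv2.resize(t[95:245,85:280],None,fx=4,fy=4,interpolation=cv2.INTER_NEAREST))
cv2.imwrite("pics/c4.png",cv2.resize(s[80:270,370:570],None,fx=3.1,fy=3.1,interpolation=cv2.INTER_NEAREST))
E
```

```text
(no output)
```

View pics/c1.png

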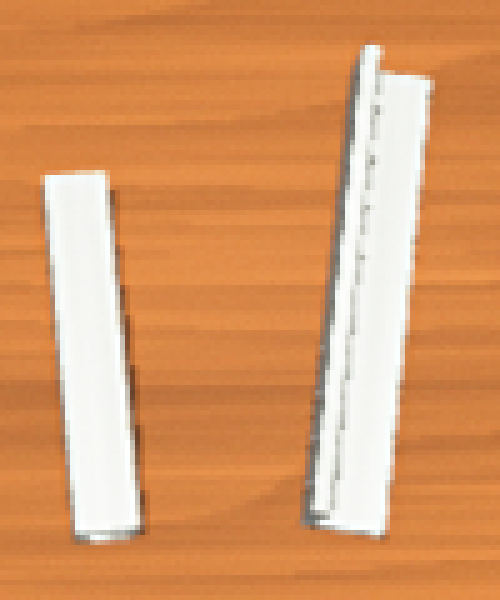

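View pics/c2.png

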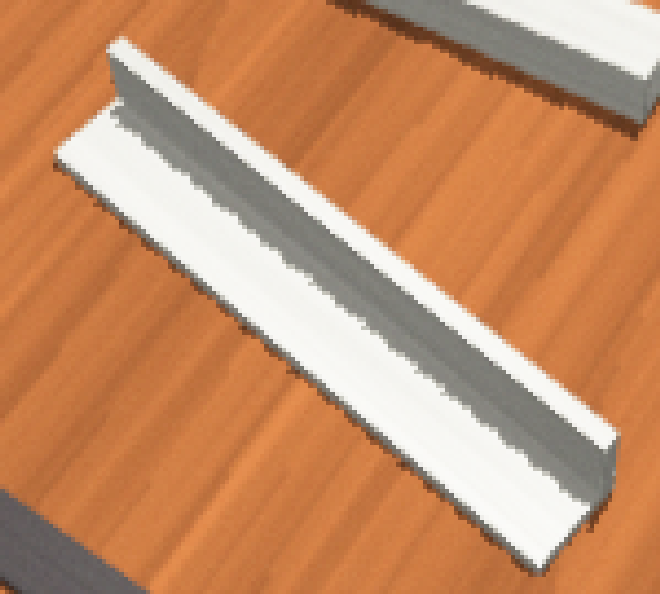

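View pics/c3.png

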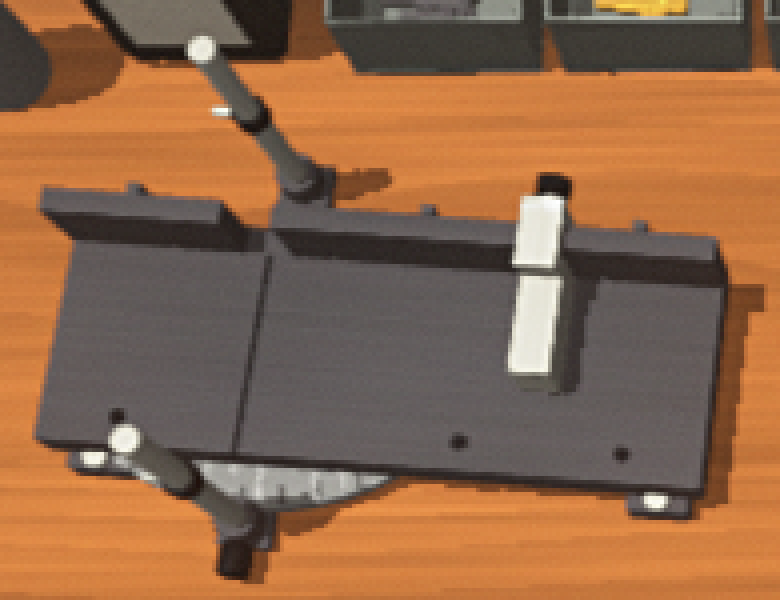

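View pics/c4.png

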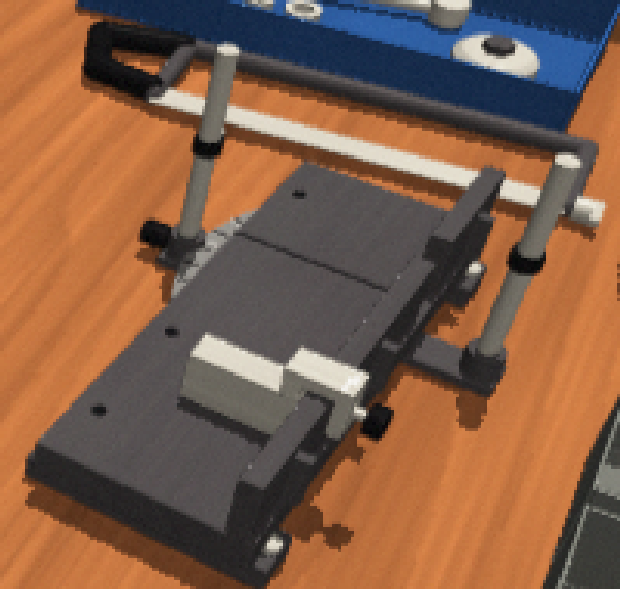

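Crops: the chosen piece is a bare L section. Its upright flange is on the left (saw side) and its flat flange on the right, so angle_end is the far end. Next I'll measure it and the saw.

```bash
cat > h.py <<'E'
import numpy as np,cv2
from scipy.spatial.transform import Rotation as Ro
def ray(c,px):
    K,R,t=c
    d=R.T@np.linalg.inv(K)@np.array([px[0],px[1],1.]);return -R.T@t,d
def onz(c,px,z):
    o,d=ray(c,px);return o+d*(z-o[2])/d[2]
def cam(n):
    from workcell import viewer
    i=viewer.camera_info(n);return i["K"],i["R"],i["t"]
def tri(c1,p1,c2,p2):
    o1,d1=ray(c1,p1);o2,d2=ray(c2,p2)
    A=np.stack([d1,-d2],1);s=np.linalg.lstsq(A,o2-o1,rcond=None)[0]
    a=o1+d1*s[0];b=o2+d2*s[1];return (a+b)/2,np.linalg.norm(a-b)
def proj(c,X):
    K,R,t=c;p=K@(R@np.asarray(X)+t);return p[:2]/p[2]
E
python3 - <<'E'
from h import *
np.set_printoptions(precision=4,suppress=True)
T=cam("top");S=cam("scene");W=cam("wrist")
from workcell import bot
s=bot.observe();R=Ro.from_euler('xyz',s['tool_rot']).as_matrix()
print("cam in tool",R.T@(-W[1].T@W[2]-s['position']))
f=lambda x,y:(330+x/5-.4,165+y/5-.4)
for n,p,z in[("upFar",(372,47),.04),("upNear",(320,517),.04),("upFarL",(361,46),.04),("upFarR",(383,47),.04),("flFar",(433,80),.008),("flNear",(386,535),.0)]:
    print(n,onz(T,f(*p),z))
g=lambda x,y:(200+x/4.4-.4,300+y/4.4-.4)
print("tri upfar L", tri(T,f(361,46),S,g(614,432)), tri(T,f(433,80),S,g(540,565)))
for n,p,z in[("upFar",(600,442),.04),("upNear",(125,48),.04),("flFar",(540,565),.008),("flNear",(58,152),.008)]:
    print("S",n,onz(S,g(*p),z))
k=lambda x,y:(85+x/4-.4,95+y/4-.4)
k2=lambda x,y:(370+x/3.1-.3,80+y/3.1-.3)
print("colF",onz(T,k(125,438),.18),tri(T,k(125,438),S,k2(228,50)))
print("colB",onz(T,k(202,50),.18),tri(T,k(202,50),S,k2(567,160)))
print("bedRF",onz(T,k(702,491),.045),"LF",onz(T,k(37,438),.045),"S RF",onz(S,k2(30,455),.045),onz(S,k2(310,165),.045))
print("fence top R",onz(T,k(717,262),.09),"S", onz(S,k2(232,510),.09))
print("fence top R far",onz(T,k(718,240),.09),"S", onz(S,k2(262,492),.09))
print("stop top L",onz(T,k(520,275),.083),onz(T,k(509,370),.083),"R",onz(T,k(552,375),.083))
print("S stop",onz(S,k2(205,337),.083),onz(S,k2(285,365),.083))
E
```

```text
cam in tool [ 0.0849 -0.0003 -0.1429]
upFar [ 0.6389 -0.399   0.04  ]
upNear [ 0.4007 -0.3609  0.04  ]
upFarL [ 0.6395 -0.3936  0.04  ]
upFarR [ 0.6388 -0.4046  0.04  ]
flFar [ 0.6333 -0.4361  0.008 ]
flNear [ 0.3983 -0.3998  0.    ]
tri upfar L (array([ 0.639 , -0.3946,  0.0387]), np.float64(0.002475372148759267)) (array([ 0.6336, -0.4352,  0.0091]), np.float64(0.0019288021761531562))
S upFar [ 0.6363 -0.4014  0.04  ]
S upNear [ 0.4082 -0.3615  0.04  ]
S flFar [ 0.634 -0.434  0.008]
S flNear [ 0.399  -0.3963  0.008 ]
colF [0.5207 0.246  0.18  ] (array([0.5205, 0.2459, 0.1795]), np.float64(0.0008660194883012935))
colB [0.7489 0.2249 0.18  ] (array([0.7484, 0.2246, 0.1805]), np.float64(0.00029677891136733016))
bedRF [ 0.5283 -0.042   0.045 ] LF [0.5664 0.3637 0.045 ] S RF [ 0.5327 -0.0542  0.045 ] [0.5731 0.3604 0.045 ]
fence top R [ 0.6578 -0.0542  0.09  ] S [ 0.665  -0.0792  0.09  ]
fence top R far [ 0.672  -0.0546  0.09  ] S [ 0.6743 -0.0567  0.09  ]
stop top L [0.6537 0.065  0.083 ] [0.5931 0.0689 0.083 ] R [0.5897 0.0432 0.083 ]
S stop [0.5936 0.0658 0.083 ] [0.6464 0.0663 0.083 ]
```

Measured from the two views:
- **Angle:** upright flange centre about (0.520,-0.380), heading -9.2°, measured length 0.241 (240 given).
- **Saw:** yaw -5.35°, bed origin about (0.6765,0.146). Column tops triangulate to z=0.18.
- **Stop:** face at about y=-0.084 in bed axes.

The fence stands higher than the flange. I'll set the angle down about 32 mm off the fence with its end on the stop, then slide it in with the shut fingers.

>>> move_arm([
  [1,-0.26,0.2,0,0,0],
  [1,-0.26,0.2,0,0,0],
  [1,-0.26,0.2,0,0,0],
  [1,-0.26,0.2,0,0,0],
  [1,-0.26,0.2,0,0,0],
], claw=-1, force=60)

```text
clock: 0.65
position: [0.3114, -0.519, 0.2059]
tool_rot: [-3.141, 0.0, 0.331]
force: [0.0, -0.2, 0.6]
grip_width: 0.0856
```

>>> move_arm([
  [1,-0.26,0.2,0,0,0],
  [1,-0.26,0.2,0,0,0],
  [1,-0.26,0.2,0,0,0],
  [1,-0.26,0.2,0,0,0],
  [1,-0.26,0.2,0,0,0],
])

```text
clock: 1.15
position: [0.4191, -0.4477, 0.1809]
tool_rot: [-3.141, 0.0, 0.331]
force: [-0.3, -0.1, -0.4]
grip_width: 0.0856
```

>>> move_arm([
  [1,-0.26,0.2,0,0,0],
  [1,-0.26,0.2,0,0,0],
  [1,-0.26,0.2,0,0,0],
  [1,-0.26,0.2,0,0,0],
  [0.7,-0.2,0,0,0,0],
])

```text
clock: 1.65
position: [0.5205, -0.3794, 0.1604]
tool_rot: [-3.14, 0.0, 0.332]
force: [-1.3, -0.3, -1.0]
grip_width: 0.0858
```

>>> move_arm([
  [0,0,0,0,0,-0.047],
  [0,0,0,0,0,-0.047],
  [0,0,0,0,0,-0.047],
  [0,0,0,0,0,-0.047],
  [0,0,0,0,0,-0.047],
])

```text
clock: 2.15
position: [0.5191, -0.3813, 0.1614]
tool_rot: [-3.141, 0.0, 1.075]
force: [-0.4, -0.8, -0.0]
grip_width: 0.0856
```

```bash
python3 -c "
from workcell import bot
print(bot.observe())"
```

```text
{'clock': 2.15, 'qpos': array([ 0.71382425,  0.63653302, -0.26382294,  1.59992146,  0.19481668,
        0.93120118, -0.11346113]), 'qd': array([ 0.24378476,  0.03056693, -0.37327583, -0.01503185,  0.27086373,
        0.05384081,  1.24667072]), 'joint_efforts': array([  -3.19008306, -101.12573147,   -1.07361618,  -34.21501637,
         -0.87899046,   -0.18983359,   -4.16252553]), 'position': array([ 0.51914592, -0.3812646 ,  0.16142984]), 'tool_rot': array([-3.14144275e+00,  3.18745887e-04,  1.07466496e+00]), 'force': array([-0.36434366, -0.7789957 , -0.016414  ]), 'moment': array([-0.04167288, -0.02553988, -0.03153142]), 'grip_width': 0.08557665256169554}
```

>>> move_arm([
  [0,0,0,0,0,-0.047],
  [0,0,0,0,0,-0.047],
  [0,0,0,0,0,-0.047],
  [0,0,0,0,0,-0.047],
  [0,0,0,0,0,-0.047],
])

```text
clock: 2.65
position: [0.5191, -0.3813, 0.1614]
tool_rot: [-3.141, 0.0, 1.813]
force: [-0.4, -0.7, 0.2]
grip_width: 0.0851
```

>>> move_arm([
  [0,0,0,0,0,-0.047],
  [0,0,0,0,0,-0.047],
  [0,0,0,0,0,-0.047],
  [0,0,0,0,0,-0.047],
  [0,0,0,0,0,-0.047],
])

```text
clock: 3.15
position: [0.5191, -0.3814, 0.1614]
tool_rot: [-3.141, -0.0, 2.551]
force: [-0.1, -0.2, -0.0]
grip_width: 0.0856
```

>>> move_arm([
  [0,0,0,0,0,-0.047],
  [0,0,0,0,0,-0.047],
  [0,0,0,0,0,-0.045],
  [0,0,0,0,0,0],
])

```text
clock: 3.55
position: [0.519, -0.3814, 0.1612]
tool_rot: [3.141, -0.0, 2.984]
force: [-0.1, 0.2, -0.6]
grip_width: 0.085
```

```bash
python3 - <<'E'
from workcell import bot,viewer
from h import *
s=bot.observe();W=cam("wrist")
im=viewer.grab_frame("wrist");cv2.imwrite("pics/w1.png",im[:,:,::-1])
print(s['position'],s['tool_rot'],s['qpos']); np.savez("w1.npz",K=W[0],R=W[1],t=W[2])
print(proj(W,[.638,-.4,.04]),proj(W,[.402,-.361,.04]))
E
```

```text
[ 0.51896246 -0.38143616  0.16119631] [ 3.14142728e+00 -4.01943760e-04  2.98407926e+00] [ 0.9993751   0.72334412 -0.72769864  1.5831174   0.53444657  1.04361657
  1.53428587]
[316.82860926 372.46146735] [318.99392935  37.20464212]
```

View pics/w1.png

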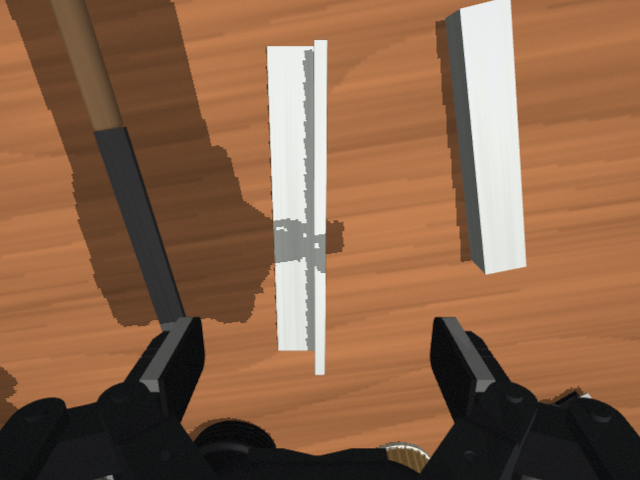

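The wrist view shows the L angle's upright top edge from (321,40) to (320,375). It lies between the open jaws, with the tube and file well clear.

```bash
python3 - <<'E'
from h import *
d=np.load("w1.npz");W=(d['K'],d['R'],d['t'])
im=cv2.imread("pics/w1.png");
g=im.min(2)
for r in(60,120,180,330,365):
    x=np.where(g[r,312:335]>200)[0]+312;print(r,x.min(),x.max())
a=onz(W,(321,40.5),.04);b=onz(W,(320.3,374.5),.04);print(a,b,b-a,np.linalg.norm(b-a),np.degrees(np.arctan2((b-a)[1],(b-a)[0])),(a+b)/2)
E
```

```text
60 315 326
120 315 325
180 315 325
330 315 324
365 316 323
[ 0.40393943 -0.36009576  0.04      ] [ 0.64034936 -0.39759086  0.04      ] [ 0.23640993 -0.0374951   0.        ] 0.2393648654375453 -9.012163633269807 [ 0.52214439 -0.37884331  0.04      ]
```

>>> move_arm([
  [-0.1,0.12,1,0,0,0],
  [0,0,1,0,0,0],
  [0,0,1,0,0,0],
  [0,0,1,0,0,0],
  [0,0,1,0,0,0],
])

```text
clock: 4.1
position: [0.5222, -0.3786, 0.0354]
tool_rot: [-3.141, -0.0, 2.977]
force: [0.4, -0.7, 0.6]
grip_width: 0.0854
```

>>> move_arm([
  [0,0,0.5,0,0,0],
  [0,0,0.36,0,0,0],
  [0,0,0,0,0,0],
])

```text
clock: 4.4
position: [0.5222, -0.3783, 0.0144]
tool_rot: [3.141, -0.001, 2.981]
force: [-0.5, 0.8, -0.1]
grip_width: 0.0856
```

>>> move_arm([
  [0,0,0,0,0,0],
  [0,0,0,0,0,0],
  [0,0,0,0,0,0],
  [0,0,0,0,0,0],
  [0,0,0,0,0,0],
], claw=1, force=60)

```text
clock: 4.9
position: [0.5224, -0.3785, 0.0151]
tool_rot: [-3.141, 0.0, 2.982]
force: [0.3, 0.7, -0.3]
grip_width: 0.0122
```

>>> move_arm([
  [0,0,0,0,0,0],
  [0,0,0,0,0,0],
  [0,0,0,0,0,0],
  [0,0,0,0,0,0],
])

```text
clock: 5.3
position: [0.5224, -0.3787, 0.0152]
tool_rot: [-3.141, 0.0, 2.982]
force: [-1.1, -0.7, 6.2]
grip_width: 0.0069
```

>>> move_arm([
  [0,0,-0.5,0,0,0],
  [0,0,-1,0,0,0],
  [0,0,-1,0,0,0],
  [0,0,-1,0,0,0],
  [0,0,-1,0,0,0],
])

```text
clock: 5.8
position: [0.5221, -0.3781, 0.1288]
tool_rot: [3.141, -0.0, 2.982]
force: [-0.0, -0.4, -5.7]
grip_width: 0.0072
```

>>> move_arm([
  [0,0,-0.5,0,0,0],
  [0,0,0,0,0,0.02],
  [0,0,0,0,0,0.04],
  [0,0,0,0,0,0.045],
  [0,0,0,0,0,0.045],
])

```text
clock: 6.3
position: [0.522, -0.3782, 0.1395]
tool_rot: [3.141, -0.001, 2.505]
force: [-1.0, 0.2, -4.6]
grip_width: 0.0068
```

>>> move_arm([
  [0,0,0,0,0,0.045],
  [0,0,0,0,0,0.045],
  [0,0,0,0,0,0.045],
  [0,0,0,0,0,0.045],
  [0,0,0,0,0,0.045],
])

```text
clock: 6.8
position: [0.522, -0.3781, 0.1395]
tool_rot: [-3.141, -0.001, 1.799]
force: [-0.5, 1.1, -4.8]
grip_width: 0.0069
```

>>> move_arm([
  [0,0,0,0,0,0.045],
  [0,0,0,0,0,0.04],
  [0,0,0,0,0,0.019],
  [0,0,0,0,0,0],
])

```text
clock: 7.2
position: [0.5222, -0.378, 0.1396]
tool_rot: [-3.141, -0.0, 1.477]
force: [-0.6, -0.9, -4.1]
grip_width: 0.007
```

```bash
python3 - <<'E'
from workcell import bot,viewer
from h import *
s=bot.observe();W=cam("wrist")
im=viewer.grab_frame("wrist");cv2.imwrite("pics/w2.png",im[:,:,::-1])
print(s['position'],s['tool_rot'],s['qpos'],s['force'],s['moment'],s['grip_width']); np.savez("w2.npz",K=W[0],R=W[1],t=W[2])
E
```

```text
[ 0.52218234 -0.37799885  0.1395645 ] [-3.14091974e+00 -3.23080231e-04  1.47684666e+00] [ 0.76405965  0.67338734 -0.35268584  1.60986969  0.27658564  0.90870415
  0.21701488] [-0.55951406 -0.90079701 -4.08767537] [ 0.01679083  0.01392976 -0.01556391] 0.006991358549072381
```

View pics/w2.png

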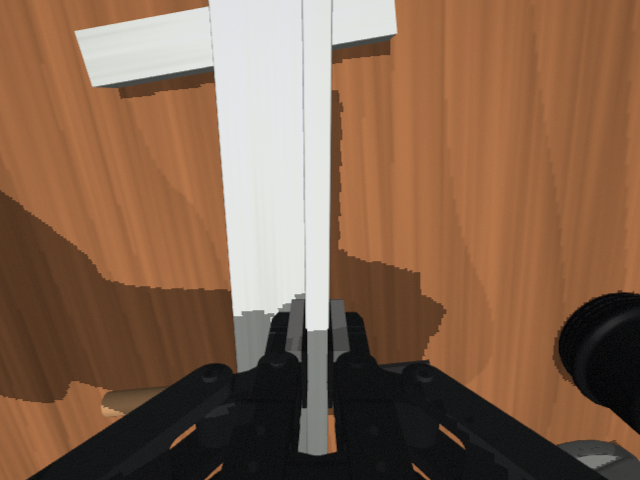

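The angle is held firmly, upright flange on the fence side. Now I'll carry it to the saw.

>>> move_arm([
  [0.4,0.05,-0.1,0,0,0],
  [0.8,0.1,-0.1,0,0,0],
  [1,0.12,-0.1,0,0,0],
  [1,0.12,0,0,0,0],
  [1,0.12,0,0,0,0],
])

```text
clock: 7.75
position: [0.545, -0.2733, 0.1475]
tool_rot: [3.141, -0.0, 1.479]
force: [0.7, -0.2, -4.0]
grip_width: 0.0068
```

>>> move_arm([
  [1,0.12,0,0,0,0],
  [1,0.12,0,0,0,0],
  [1,0.12,0,0,0,0],
  [1,0.12,0,0,0,0],
  [1,0.12,0,0,0,0],
])

```text
clock: 8.25
position: [0.5714, -0.1502, 0.1475]
tool_rot: [3.142, -0.0, 1.479]
force: [-0.9, 0.5, -4.1]
grip_width: 0.0067
```

>>> move_arm([
  [1,0.12,0,0,0,0],
  [1,0.12,0,0,0,0],
  [1,0.12,0,0,0,0],
  [1,0.12,0,0,0,0],
  [1,0.12,0,0,0,0],
])

```text
clock: 8.75
position: [0.5978, -0.0271, 0.1475]
tool_rot: [-3.142, -0.0, 1.479]
force: [0.4, -0.5, -4.0]
grip_width: 0.007
```

>>> move_arm([
  [1,0.12,0,0,0,0],
  [1,0.12,0,0,0,0],
  [1,0.12,0,0,0,0],
  [1,0.12,0,0,0,0],
  [1,0.12,0,0,0,0],
])

```text
clock: 9.25
position: [0.6243, 0.0959, 0.1474]
tool_rot: [-3.141, -0.0, 1.48]
force: [1.2, -0.1, -4.8]
grip_width: 0.0066
```

>>> move_arm([
  [1,0.12,0,0,0,0],
  [1,0.12,0,0,0,0],
  [1,0.12,0,0,0,0],
  [0,0,0,0,0,0],
])

```text
clock: 9.65
position: [0.6398, 0.1731, 0.1474]
tool_rot: [-3.141, -0.003, 1.483]
force: [0.2, -0.1, -4.2]
grip_width: 0.0064
```

```bash
python3 - <<'E'
from workcell import bot,viewer
from h import *
s=bot.observe();W=cam("wrist")
for n in("wrist","top","scene"):
    im=viewer.grab_frame(n);cv2.imwrite(f"pics/{n}3.png",im[:,:,::-1])
print(s['position'],s['tool_rot'],s['qpos'],s['force'],s['moment'],s['grip_width']); np.savez("w3.npz",K=W[0],R=W[1],t=W[2])
a=cv2.imread("pics/top3.png")[60:260,70:300];b=cv2.imread("pics/scene3.png")[50:280,360:590]
cv2.imwrite("pics/c5.png",cv2.resize(a,None,fx=3,fy=3,interpolation=cv2.INTER_NEAREST))
cv2.imwrite("pics/c6.png",cv2.resize(b,None,fx=2.6,fy=2.6,interpolation=cv2.INTER_NEAREST))
E
```

```text
[0.63975319 0.17312908 0.14740116] [-3.14111751e+00 -2.83608814e-03  1.48348352e+00] [-0.11405674  0.69309822 -0.37671307  1.55166585  0.28940944  0.95154486
 -0.66770985] [ 0.22311027 -0.07530109 -4.23885472] [0.08053423 0.02588385 0.02279911] 0.006446243027284339
```

View pics/c5.png

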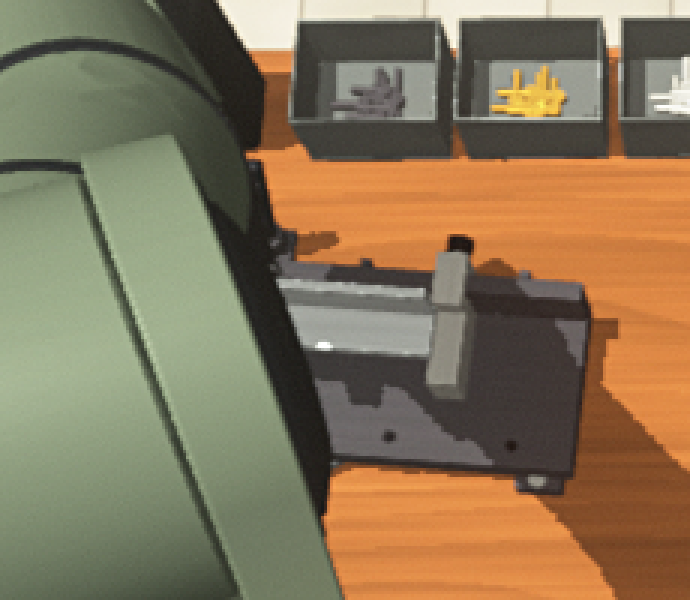

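View pics/c6.png

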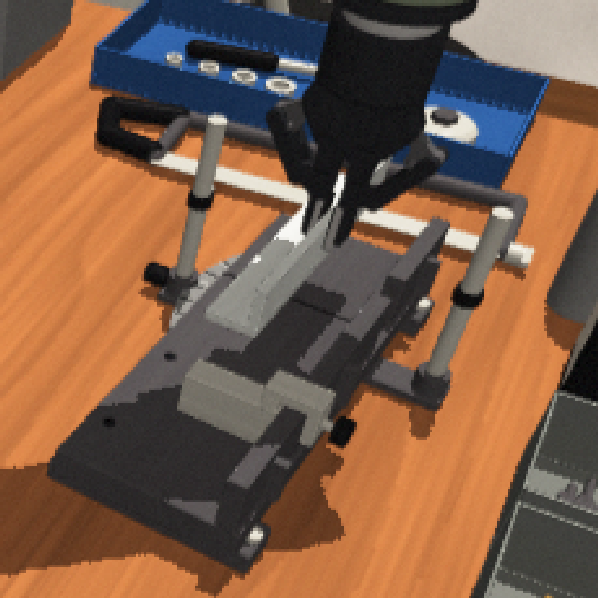

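View pics/wrist3.png

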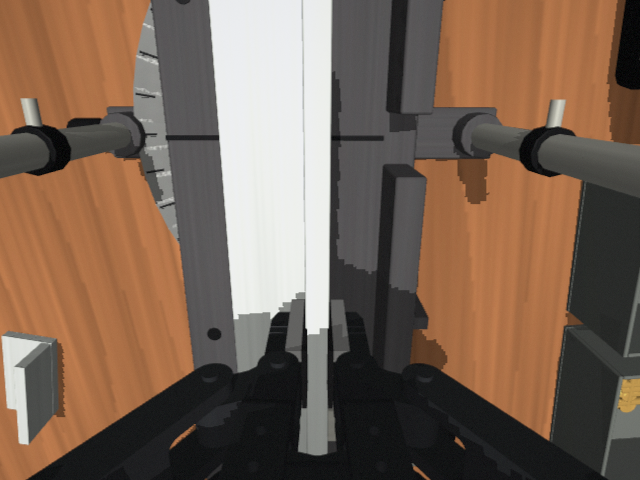

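```bash
python3 - <<'E'
from h import *
im=cv2.imread("pics/wrist3.png")
cv2.imwrite("pics/c7.png",cv2.resize(im[90:390,320:450],None,fx=2,fy=2,interpolation=cv2.INTER_NEAREST))
E
```

```text
(no output)
```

View pics/c7.png

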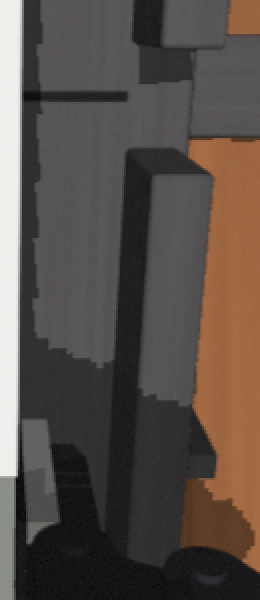

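```bash
cat >> h.py <<'E'
YS=np.radians(-5.35);SX=np.array([np.cos(YS),np.sin(YS)]);SY=np.array([-np.sin(YS),np.cos(YS)]);O=np.array([.6765,.1461])
def bed(X): d=np.asarray(X)[:2]-O;return np.array([d@SX,d@SY])
E
python3 - <<'E'
from h import *
np.set_printoptions(precision=4,suppress=True)
d=np.load("w3.npz");W=(d['K'],d['R'],d['t'])
for p,z in[((396,177.5),.09),((385,362),.09),((383.5,164),.045),((373.5,365),.045),((383,138),.045),((167,137),.045),((389,112),.045)]:
    X=onz(W,p,z);print(p,X,bed(X))
im=cv2.imread("pics/wrist3.png")
T=cam("top");k=lambda x,y:(85+x/4-.4,95+y/4-.4)
for p in[(520,275),(509,370)]: print("stop",bed(onz(T,k(*p),.083)))
E
```

```text
(396, 177.5) [0.6833 0.2168 0.09  ] [0.0002 0.0711]
(385, 362) [0.6742 0.1072 0.09  ] [ 0.0013 -0.039 ]
(383.5, 164) [0.6841 0.2166 0.045 ] [0.001  0.0709]
(373.5, 365) [0.6719 0.0716 0.045 ] [ 0.0023 -0.0746]
(383, 138) [0.6843 0.2321 0.045 ] [-0.0002  0.0864]
(167, 137) [0.556 0.244 0.045] [-0.1291  0.0863]
(389, 112) [0.6883 0.2467 0.045 ] [0.0024 0.1012]
stop [-0.0152 -0.0829]
stop [-0.0758 -0.0847]
```

>>> move_arm([
  [0.6,0,0,0,0,0.002],
  [0.5,0,0,0,0,0],
  [0,0,0.4,0,0,0],
  [0,0,0.8,0,0,0],
  [0,0,0.8,0,0,0],
])

```text
clock: 10.3
position: [0.6431, 0.1951, 0.0964]
tool_rot: [3.141, 0.0, 1.471]
force: [0.0, -0.2, -4.4]
grip_width: 0.0068
```

>>> move_arm([
  [0,0,0.6,0,0,0],
  [0,0,0.4,0,0,0],
  [0,0,0.2,0,0,0],
  [0,0,0,0,0,0],
])

```text
clock: 10.7
position: [0.643, 0.1953, 0.0669]
tool_rot: [-3.141, 0.0, 1.471]
force: [0.5, -0.5, -3.5]
grip_width: 0.007
```

```bash
python3 - <<'E'
from workcell import bot,viewer
from h import *
s=bot.observe();print(s['position'],bed(s['position']),s['tool_rot'],s['force'],s['moment'])
for n in("top","scene"):
    im=viewer.grab_frame(n);cv2.imwrite(f"pics/{n}4.png",im[:,:,::-1])
b=cv2.imread("pics/scene4.png")[50:280,360:590]
cv2.imwrite("pics/c8.png",cv2.resize(b,None,fx=2.6,fy=2.6,interpolation=cv2.INTER_NEAREST))
E
```

```text
[0.6430443  0.19526618 0.06691593] [-0.03789419  0.04583261] [-3.14111401e+00  1.84325107e-04  1.47116234e+00] [ 0.47057852 -0.50924848 -3.48705887] [ 0.02298063 -0.1054261  -0.02882541]
```

View pics/c8.png

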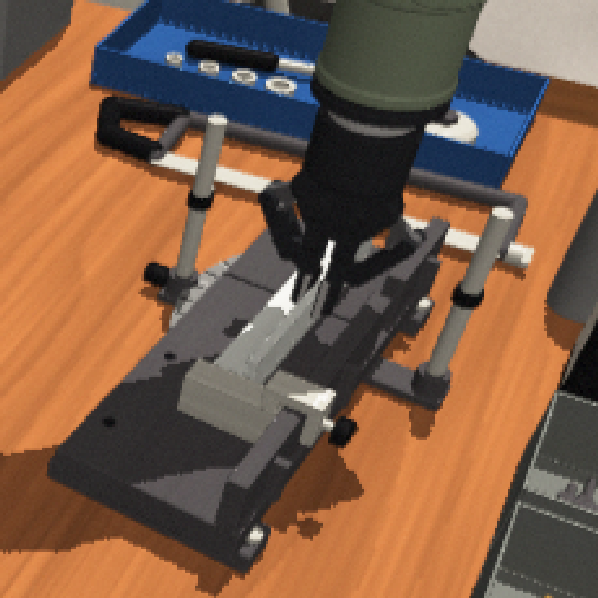

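>>> move_arm([
  [0,0,0.2,0,0,-0.002],
  [-0.2,0,0,0,0,0],
  [-0.1,0,0,0,0,0],
  [0,0,0,0,0,0],
])

```text
clock: 11.2
position: [0.6426, 0.1872, 0.0625]
tool_rot: [3.141, 0.0, 1.477]
force: [0.0, -0.3, -4.0]
grip_width: 0.0065
```

>>> move_arm([
  [-0.04,0,0,0,0,0],
  [-0.04,0,0,0,0,0],
  [0,0,0,0,0,0],
])

```text
clock: 11.5
position: [0.6424, 0.1868, 0.0626]
tool_rot: [3.141, -0.001, 1.478]
force: [0.3, 4.4, -3.6]
grip_width: 0.0067
```

Contact with the stop felt, at centre y=37 mm against 36 expected. Now I'll lower it onto the bed.

>>> move_arm([
  [0,0,0.06,0,0,0],
  [0,0,0.04,0,0,0],
  [0,0,0.04,0,0,0],
  [0,0,0,0,0,0],
])

```text
clock: 11.9
position: [0.6426, 0.1867, 0.0602]
tool_rot: [3.141, -0.001, 1.478]
force: [-6.9, 3.1, 16.4]
grip_width: 0.0066
```

>>> move_arm([
  [-0.02,0,-0.04,0,0,0],
  [0,0,0,0,0,0],
  [0,0,0,0,0,0],
])

```text
clock: 12.2
position: [0.6424, 0.1867, 0.0603]
tool_rot: [3.141, -0.002, 1.478]
force: [0.3, 7.7, -0.6]
grip_width: 0.0068
```

>>> move_arm([
  [0,0,0,0,0,0],
  [0,0,0,0,0,0],
  [0,0,0,0,0,0],
  [0,0,0,0,0,0],
], claw=0.45)

```text
clock: 12.6
position: [0.6423, 0.1851, 0.0598]
tool_rot: [3.142, 0.0, 1.477]
force: [-0.0, 0.0, -0.4]
grip_width: 0.0234
```

```bash
python3 - <<'E'
from workcell import bot,viewer
from h import *
s=bot.observe();print(s['position'],bed(s['position']),s['tool_rot'],s['force'],s['moment'])
for n in("wrist","scene"):
    im=viewer.grab_frame(n);cv2.imwrite(f"pics/{n}5.png",im[:,:,::-1])
b=cv2.imread("pics/scene5.png")[50:280,360:590]
cv2.imwrite("pics/c9.png",cv2.resize(b,None,fx=2.6,fy=2.6,interpolation=cv2.INTER_NEAREST))
E
```

```text
[0.64230523 0.18507844 0.05982307] [-0.03768014  0.03562033] [3.14153244e+00 2.63903757e-04 1.47716354e+00] [-0.01423073  0.00762786 -0.36681913] [0.00281836 0.0363909  0.01749858]
```

View pics/c9.png

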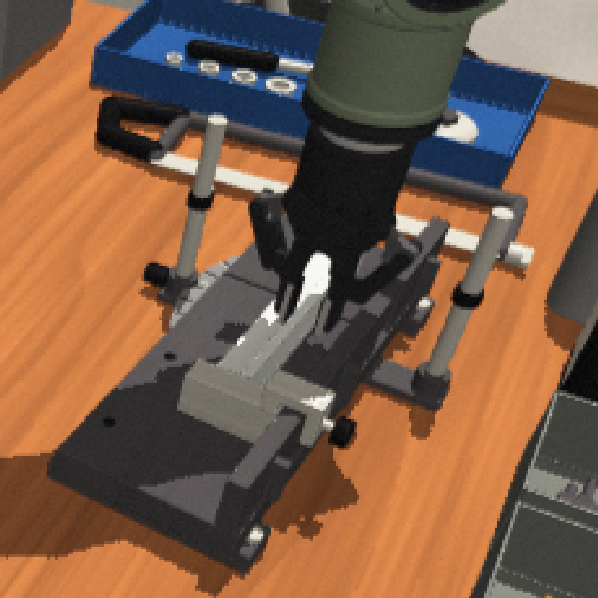

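View pics/wrist5.png

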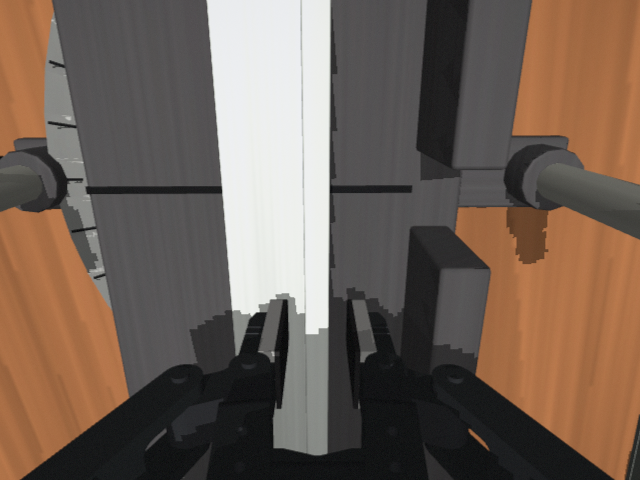

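Released: the angle lies flat, parallel to the fence (upright top edge at columns 303–330, fence at right). Now I'll lift clear, back off, shut the fingers and turn 90°.

>>> move_arm([
  [0,0,-0.4,0,0,0],
  [0,0,-0.8,0,0,0],
  [0,0,-1,0,0,0],
  [0,0,-0.6,0,0,0],
  [0,-0.5,0,0,0,-0.02],
])

```text
clock: 13.2
position: [0.6316, 0.1866, 0.1325]
tool_rot: [3.138, -0.001, 1.539]
force: [-0.7, 0.2, -0.2]
grip_width: 0.0237
```

>>> move_arm([
  [0,-0.5,0,0,0,-0.04],
  [0,0,0,0,0,-0.044],
  [0,0,0,0,0,-0.044],
  [0,0,0,0,0,-0.044],
  [0,0,0,0,0,-0.044],
], claw=1, force=100)

```text
clock: 13.7
position: [0.6174, 0.1868, 0.1302]
tool_rot: [3.141, 0.0, 2.224]
force: [0.5, 0.4, -0.9]
grip_width: -0.0002
```

>>> move_arm([
  [0,0,0,0,0,-0.044],
  [0,0,0,0,0,-0.044],
  [0,0,0,0,0,-0.044],
  [0,0,0,0,0,-0.044],
  [0,0,0,0,0,-0.044],
])

```text
clock: 14.2
position: [0.6174, 0.1867, 0.1302]
tool_rot: [-3.141, 0.0, 2.915]
force: [-0.3, -0.8, -0.1]
grip_width: 0.0003
```

>>> move_arm([
  [0,0,0,0,0,-0.044],
  [0,0,0,0,-0.042,0],
  [0,0,0,0,-0.042,0],
  [0,0,0,0,0,0],
])

```text
clock: 14.6
position: [0.6145, 0.1877, 0.1301]
tool_rot: [-3.141, 0.267, 3.052]
force: [0.1, 0.2, 0.0]
grip_width: -0.0003
```

```bash
python3 - <<'E'
from workcell import bot,viewer
from h import *
s=bot.observe();print(s['clock'],s['position'],bed(s['position']),s['qpos'],s['force'])
R=Ro.from_euler('xyz',s['tool_rot']).as_matrix()
B=np.c_[np.r_[SX,0],np.r_[SY,0],[0,0,1]];print("tool axes in bed\n",(B.T@R).round(3))
for n in("wrist","scene","top"):
    im=viewer.grab_frame(n);cv2.imwrite(f"pics/{n}6.png",im[:,:,::-1])
b=cv2.imread("pics/scene6.png")[50:280,360:590]
cv2.imwrite("pics/c10.png",cv2.resize(b,None,fx=2.6,fy=2.6,interpolation=cv2.INTER_NEAREST))
E
```

```text
14.6 [0.61453963 0.18765088 0.13005782] [-0.06556463  0.03559272] [-0.01774005  0.64113975 -0.62699177  1.8375442   0.84465085  0.70641474
  0.33231748] [0.12675641 0.22875015 0.00588305]
tool axes in bed
 [[-0.965 -0.004  0.264]
 [-0.004  1.     0.   ]
 [-0.264 -0.001 -0.965]]
```

View pics/c10.png

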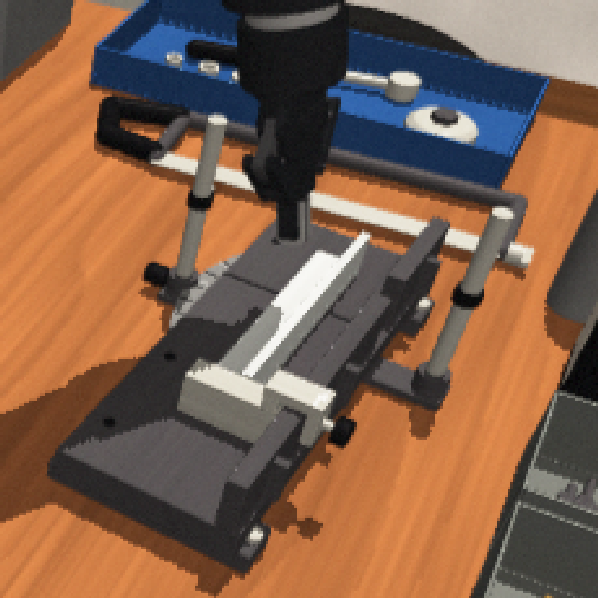

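View pics/wrist6.png

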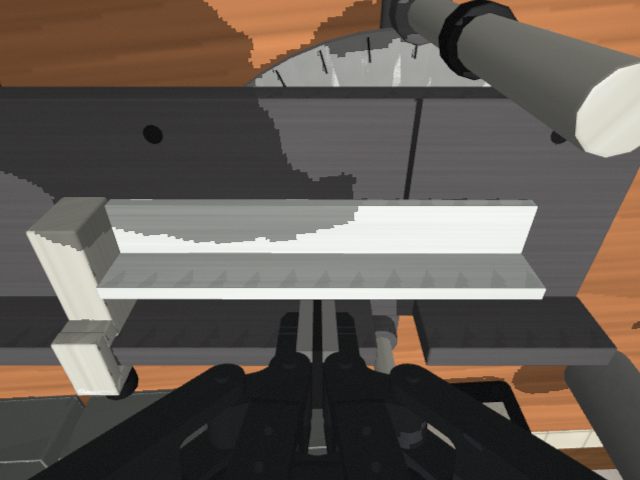

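>>> move_arm([
  [0,-0.56,0,0,0,0],
  [0.16,0,0.6,0,0,0],
  [0.22,0,0.8,0,0,0],
  [0.19,0,0.7,0,0,0],
  [0.1,0,0.36,0,0,0],
])

```text
clock: 15.25
position: [0.6155, 0.172, 0.0637]
tool_rot: [-3.141, 0.262, 3.047]
force: [-0.4, -0.1, -0.8]
grip_width: 0.0
```

>>> move_arm([
  [0,0,0,0,0,0],
  [0,0,0,0,0,0],
])

```text
clock: 15.45
position: [0.6161, 0.173, 0.0662]
tool_rot: [3.141, 0.264, 3.048]
force: [0.2, 0.4, 0.3]
grip_width: 0.0002
```

```bash
python3 - <<'E'
from workcell import bot,viewer
from h import *
s=bot.observe();print(s['clock'],s['position'],bed(s['position']),s['force'])
for n in("wrist","scene"):
    im=viewer.grab_frame(n);cv2.imwrite(f"pics/{n}7.png",im[:,:,::-1])
b=cv2.imread("pics/scene7.png")[50:280,360:590]
cv2.imwrite("pics/c11.png",cv2.resize(b,None,fx=2.6,fy=2.6,interpolation=cv2.INTER_NEAREST))
E
```

```text
15.45 [0.61608659 0.17296724 0.06622521] [-0.06265532  0.02111728] [0.22506847 0.37852433 0.28840636]
```

View pics/c11.png

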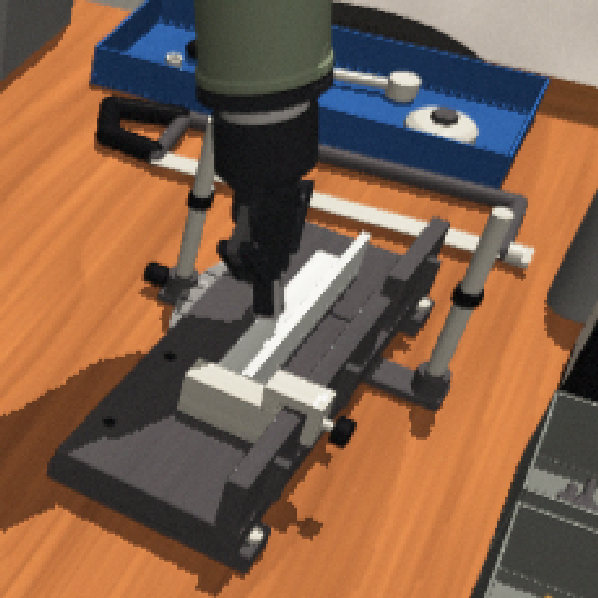

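View pics/wrist7.png

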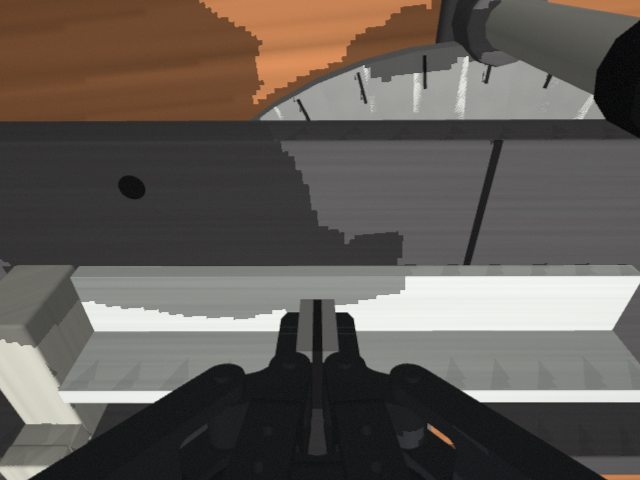

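>>> move_arm([
  [-0.28,0,0.08,0,0,0],
  [0.06,0,0.22,0,0,0],
  [0.03,0,0.12,0,0,0],
  [0,0,0,0,0,0],
])

```text
clock: 15.95
position: [0.6228, 0.1722, 0.0565]
tool_rot: [-3.141, 0.263, 3.048]
force: [0.4, 0.3, 0.4]
grip_width: -0.0001
```

>>> move_arm([
  [0.01,0,0.04,0,0,0],
  [0.01,0,0.04,0,0,0],
  [0,0,0,0,0,0],
])

```text
clock: 16.25
position: [0.6232, 0.1724, 0.0551]
tool_rot: [3.142, 0.264, 3.048]
force: [-0.6, -0.2, 2.1]
grip_width: 0.0001
```

>>> move_arm([
  [0.01,0,0.03,0,0,0],
  [-0.06,0,0.02,0,0,0],
  [-0.06,0,0.02,0,0,0],
  [0,0,0,0,0,0],
])

```text
clock: 16.65
position: [0.6257, 0.1724, 0.0547]
tool_rot: [-3.142, 0.264, 3.049]
force: [-12.8, -0.9, 16.5]
grip_width: 0.0002
```

```bash
cat > st.py <<'E'
from workcell import bot
from h import *
s=bot.observe();f=s['force'];p=s['position']
R=Ro.from_euler('xyz',s['tool_rot']).as_matrix();B=np.c_[np.r_[SX,0],np.r_[SY,0],[0,0,1]]
print(s['clock'],"bed pos mm",(bed(p)*1e3).round(1),"z",p[2].round(4),"F bed",(B.T@f).round(1),"M",s['moment'].round(2),"tool x in bed",(B.T@R)[:,0].round(3))
E
python3 st.py
```

```text
16.65 bed pos mm [-53.   21.5] z 0.0547 F bed [-12.6  -2.1  16.5] M [-0.25  1.97 -0.1 ] tool x in bed [-0.965 -0.    -0.261]
```

>>> move_arm([
  [-0.1,0,0.027,0,0,0],
  [-0.1,0,0.027,0,0,0],
  [-0.1,0,0.027,0,0,0],
])

```text
clock: 16.95
position: [0.6333, 0.1721, 0.0547]
tool_rot: [3.141, 0.263, 3.049]
force: [-13.8, 0.5, 17.4]
grip_width: -0.0004
```

```bash
python3 st.py; python3 - <<'E'
from workcell import viewer
import cv2
im=viewer.grab_frame("wrist");cv2.imwrite("pics/w8.png",im[:,:,::-1])
E
```

```text
16.95 bed pos mm [-45.4  21.9] z 0.0547 F bed [-13.8  -0.8  17.4] M [0.05 2.22 0.04] tool x in bed [-0.965 -0.001 -0.26 ]
```

View pics/w8.png

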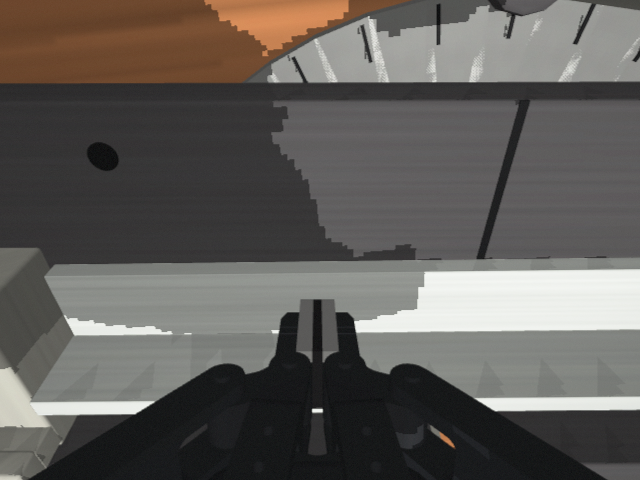

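>>> move_arm([
  [-0.1,0,0.027,0,0,0],
  [-0.1,0,0.027,0,0,0],
  [-0.1,0,0.027,0,0,0],
  [-0.1,0,0.027,0,0,0],
  [-0.1,0,0.027,0,0,0],
])

```text
clock: 17.5
position: [0.6463, 0.171, 0.0547]
tool_rot: [3.141, 0.264, 3.049]
force: [-13.0, 1.8, 16.9]
grip_width: -0.0002
```

```bash
python3 st.py; python3 - <<'E'
from workcell import viewer
import cv2
im=viewer.grab_frame("wrist");cv2.imwrite("pics/w9.png",im[:,:,::-1])
E
```

```text
17.5 bed pos mm [-32.4  22. ] z 0.0547 F bed [-13.1   0.6  16.9] M [0.21 2.2  0.12] tool x in bed [-0.965 -0.001 -0.26 ]
```

View pics/w9.png

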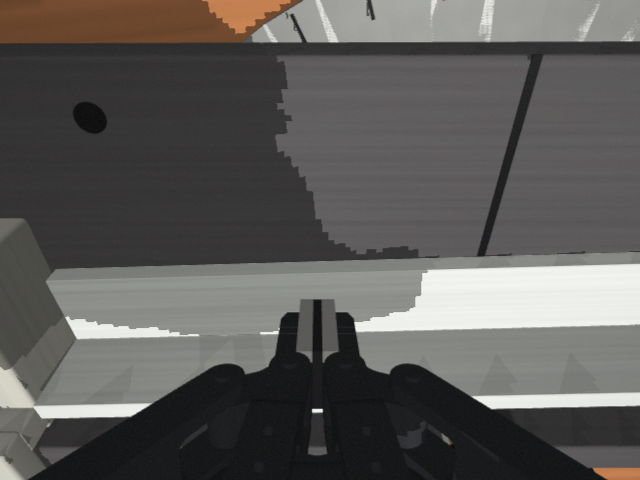

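>>> move_arm([
  [-0.1,0,0.027,0,0,0],
  [-0.1,0,0.027,0,0,0],
  [-0.1,0,0.027,0,0,0],
  [-0.06,0,0.016,0,0,0],
])

```text
clock: 17.95
position: [0.6556, 0.1703, 0.0547]
tool_rot: [3.141, 0.264, 3.049]
force: [-12.7, 0.8, 16.6]
grip_width: 0.0002
```

```bash
python3 st.py
```

```text
17.95 bed pos mm [-23.1  22.2] z 0.0547 F bed [-12.7  -0.4  16.6] M [0.24 2.17 0.13] tool x in bed [-0.965 -0.001 -0.261]
```

>>> move_arm([
  [-0.05,0,0.014,0,0,0],
  [-0.05,0,0.014,0,0,0],
  [0,0,0,0,0,0],
])

```text
clock: 18.25
position: [0.6579, 0.1702, 0.0547]
tool_rot: [3.141, 0.263, 3.049]
force: [-13.4, 1.8, 16.7]
grip_width: 0.0
```

>>> move_arm([
  [-0.04,0,0.011,0,0,0],
  [-0.04,0,0.011,0,0,0],
  [0,0,0,0,0,0],
])

```text
clock: 18.55
position: [0.6597, 0.1704, 0.0547]
tool_rot: [3.14, 0.263, 3.049]
force: [-16.3, 3.3, 18.1]
grip_width: 0.0003
```

```bash
python3 st.py; python3 - <<'E'
from workcell import viewer
import cv2
im=viewer.grab_frame("wrist");cv2.imwrite("pics/w10.png",im[:,:,::-1])
E
```

```text
18.55 bed pos mm [-19.   22.7] z 0.0547 F bed [-16.5   1.8  18.1] M [ 0.61  2.76 -0.03] tool x in bed [-0.966 -0.001 -0.26 ]
```

View pics/w10.png

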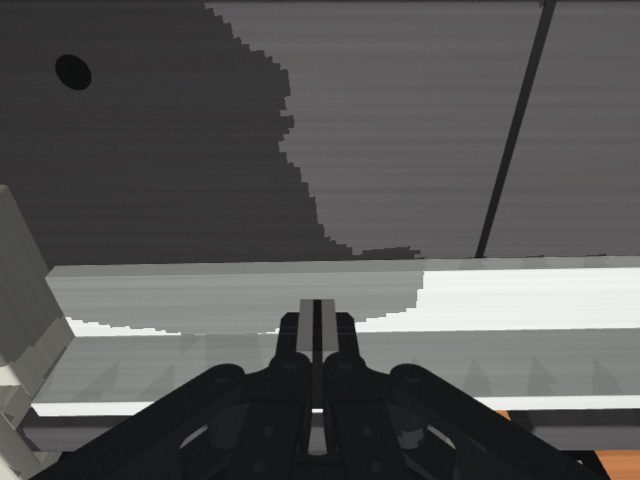

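>>> move_arm([
  [-0.04,0,0.011,0,0,0],
  [-0.04,0,0.011,0,0,0],
  [-0.03,0,0.008,0,0,0],
  [0,0,0,0,0,0],
])

```text
clock: 19.0
position: [0.6618, 0.1706, 0.0546]
tool_rot: [3.14, 0.262, 3.05]
force: [-23.7, 3.0, 22.8]
grip_width: 0.0002
```

```bash
python3 st.py
```

```text
19.0 bed pos mm [-17.  23.] z 0.0546 F bed [-23.8   0.7  22.8] M [ 0.75  4.05 -0.03] tool x in bed [-0.966 -0.001 -0.259]
```

>>> move_arm([
  [-0.04,-0.02,0.011,0,0,0],
  [-0.04,-0.02,0.011,0,0,0],
  [0,0,0,0,0,0],
])

```text
clock: 19.3
position: [0.662, 0.1704, 0.0546]
tool_rot: [3.14, 0.26, 3.051]
force: [-40.4, 3.9, 35.2]
grip_width: -0.0001
```

```bash
python3 st.py; python3 - <<'E'
from workcell import viewer
import cv2
for n in ("wrist","scene","top"):
    im=viewer.grab_frame(n);cv2.imwrite(f"pics/{n}11.png",im[:,:,::-1])
a=cv2.imread("pics/top11.png")[95:245,85:280];b=cv2.imread("pics/scene11.png")[80:270,370:570]
cv2.imwrite("pics/c12.png",cv2.resize(a,None,fx=4,fy=4,interpolation=cv2.INTER_NEAREST))
cv2.imwrite("pics/c13.png",cv2.resize(b,None,fx=3.1,fy=3.1,interpolation=cv2.INTER_NEAREST))
E
```

```text
19.3 bed pos mm [-16.7  22.9] z 0.0546 F bed [-40.6   0.2  35.2] M [ 1.04  6.86 -0.06] tool x in bed [-0.966 -0.002 -0.257]
```

View pics/c12.png

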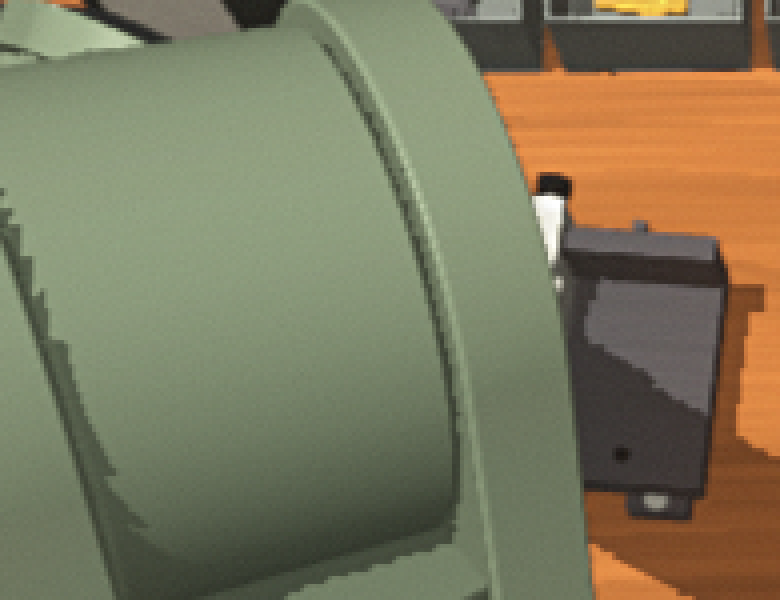

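View pics/c13.png

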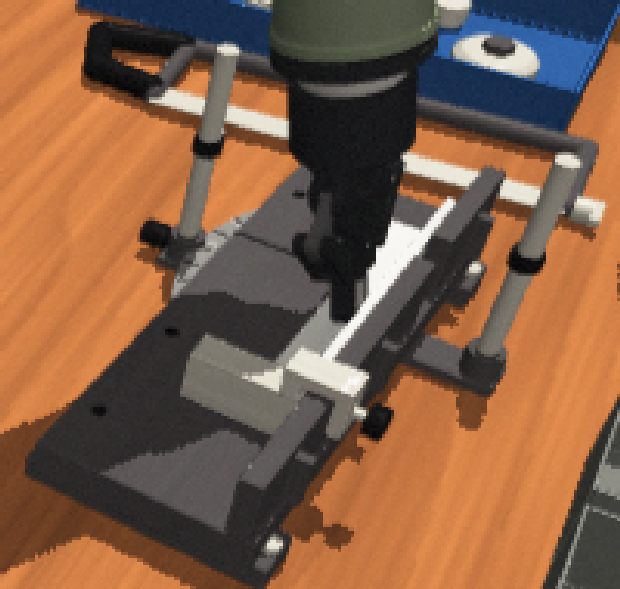

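View pics/wrist11.png

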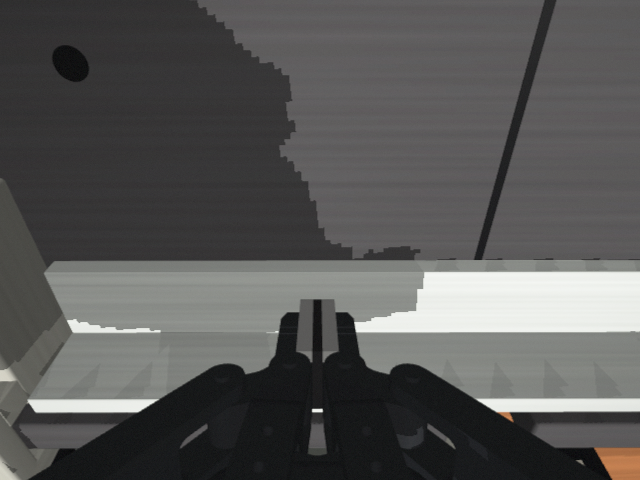

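```bash
python3 - <<'E'
import cv2
im=cv2.imread("pics/wrist11.png")
im=cv2.convertScaleAbs(im,alpha=1.4,beta=20)
cv2.imwrite("pics/c14.png",cv2.resize(im[170:470,0:150],None,fx=4,fy=2,interpolation=cv2.INTER_NEAREST)[:600])
E
```

```text
(no output)
```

View pics/c14.png

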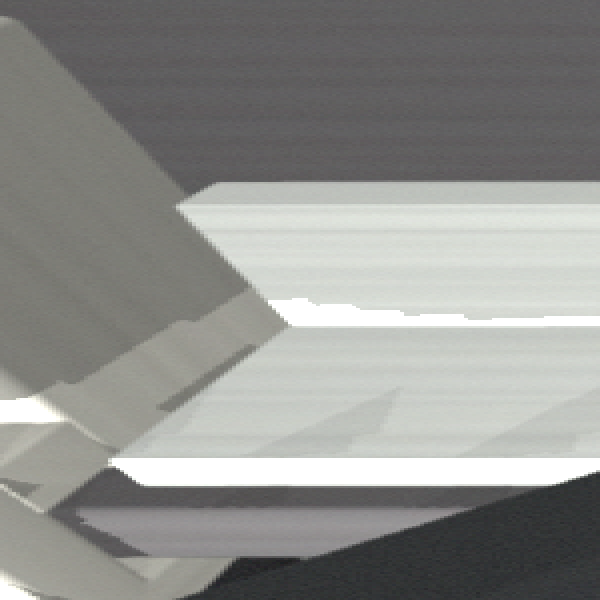

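Now hard against the fence (41 N) and down (35 N), parallel along its length. To make sure of the stop, I'll ease the press a little, drag lightly in -y and feel for it, then press again.

>>> move_arm([
  [0.06,0,-0.016,0,0,0],
  [0,0,0,0,0,0],
])

```text
clock: 19.65
position: [0.6619, 0.1704, 0.0546]
tool_rot: [3.139, 0.262, 3.05]
force: [-25.2, 6.7, 24.3]
grip_width: -0.0004
```

```bash
python3 st.py
```

```text
19.65 bed pos mm [-16.8  22.8] z 0.0546 F bed [-25.7   4.3  24.3] M [1.38 4.39 0.2 ] tool x in bed [-0.966 -0.002 -0.259]
```

>>> move_arm([
  [0,-0.03,0,0,0,0],
  [0,-0.03,0,0,0,0],
  [0,0,0,0,0,0],
])

```text
clock: 19.95
position: [0.6619, 0.1702, 0.0547]
tool_rot: [3.137, 0.262, 3.051]
force: [-22.2, 12.0, 18.9]
grip_width: 0.0
```

```bash
python3 st.py
```

```text
19.95 bed pos mm [-16.8  22.6] z 0.0547 F bed [-23.2   9.9  18.9] M [2.54 3.95 0.59] tool x in bed [-0.966 -0.003 -0.259]
```

>>> move_arm([
  [0,-0.03,0,0,0,0],
  [0,-0.03,0,0,0,0],
  [0,0,0,0,0,0],
])

```text
clock: 20.25
position: [0.6618, 0.17, 0.0548]
tool_rot: [3.135, 0.262, 3.052]
force: [-20.2, 17.1, 14.6]
grip_width: -0.0001
```

```bash
python3 st.py
```

```text
20.25 bed pos mm [-16.8  22.4] z 0.0548 F bed [-21.7  15.1  14.6] M [3.64 3.59 0.95] tool x in bed [-0.966 -0.003 -0.259]
```

>>> move_arm([
  [0,-0.03,0,0,0,0],
  [0,-0.03,0,0,0,0],
  [0,0,0,0,0,0],
])

```text
clock: 20.55
position: [0.6618, 0.1693, 0.0548]
tool_rot: [3.134, 0.262, 3.052]
force: [-17.2, 21.2, 12.9]
grip_width: -0.0004
```

```bash
python3 st.py
```

```text
20.55 bed pos mm [-16.8  21.7] z 0.0548 F bed [-19.1  19.5  12.9] M [4.36 3.34 1.13] tool x in bed [-0.966 -0.004 -0.259]
```

>>> move_arm([
  [0,-0.03,0,0,0,0],
  [0,-0.03,0,0,0,0],
  [0,0,0,0,0,0],
])

```text
clock: 20.85
position: [0.6616, 0.1678, 0.0548]
tool_rot: [3.134, 0.263, 3.052]
force: [-17.8, 19.7, 13.5]
grip_width: -0.0001
```

```bash
python3 st.py; python3 - <<'E'
from workcell import viewer
import cv2
im=viewer.grab_frame("wrist")[:,:,::-1];cv2.imwrite("pics/w12.png",im)
im=cv2.convertScaleAbs(im,alpha=1.4,beta=20)
cv2.imwrite("pics/c15.png",cv2.resize(im[170:470,0:150],None,fx=4,fy=2,interpolation=cv2.INTER_NEAREST)[:600])
E
```

```text
20.85 bed pos mm [-16.8  20.2] z 0.0548 F bed [-19.6  18.   13.5] M [4.39 3.37 1.18] tool x in bed [-0.966 -0.004 -0.259]
```

View pics/c15.png

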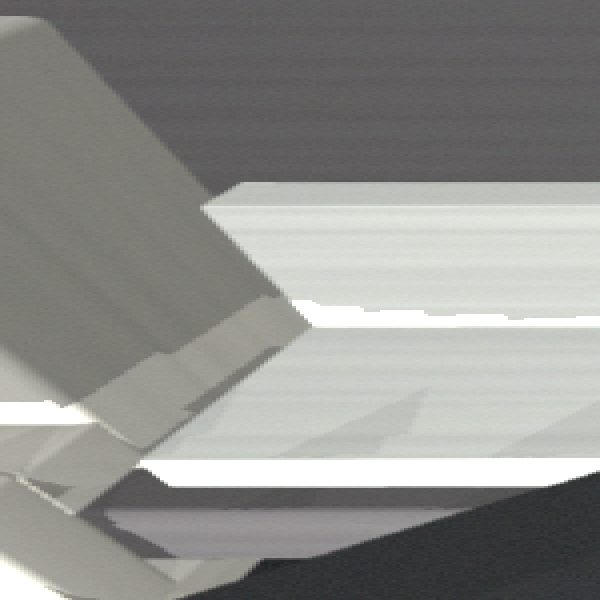

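The finger slid along the angle while the stop and angle kept their places relative to each other, so the end is seated. Now I'll ease the sideways bias partly and re-press.

>>> move_arm([
  [-0.03,0.04,0.01,0,0,0],
  [-0.03,0.03,0.03,0,0,0],
  [0,0,0.02,0,0,0],
  [0,0,0,0,0,0],
])

```text
clock: 21.3
position: [0.6619, 0.168, 0.0544]
tool_rot: [3.138, 0.261, 3.052]
force: [-46.6, 9.5, 48.3]
grip_width: 0.0001
```

```bash
python3 st.py
```

```text
21.3 bed pos mm [-16.6  20.5] z 0.0544 F bed [-47.3   5.2  48.3] M [1.89 7.42 0.36] tool x in bed [-0.966 -0.004 -0.258]
```

>>> move_arm([
  [0.05,0,-0.03,0,0,0],
  [0,0,0,0,0,0],
  [0,0,0,0,0,0],
])

```text
clock: 21.6
position: [0.6618, 0.168, 0.0546]
tool_rot: [3.137, 0.262, 3.052]
force: [-30.5, 11.9, 31.1]
grip_width: 0.0002
```

```bash
python3 st.py; python3 - <<'E'
from workcell import viewer
import cv2
from h import *
W=cam("wrist")
im=viewer.grab_frame("wrist")[:,:,::-1];cv2.imwrite("pics/w13.png",im)
im=viewer.grab_frame("scene")[:,:,::-1];cv2.imwrite("pics/s13.png",im)
cv2.imwrite("pics/c16.png",cv2.resize(im[80:270,370:570],None,fx=3.1,fy=3.1,interpolation=cv2.INTER_NEAREST))
E
python3 st.py
```

```text
21.6 bed pos mm [-16.7  20.4] z 0.0546 F bed [-31.4   9.   31.1] M [2.52 4.87 0.58] tool x in bed [-0.966 -0.003 -0.259]
21.7 bed pos mm [-16.7  20.5] z 0.0546 F bed [-31.7   8.8  31.1] M [2.49 5.   0.57] tool x in bed [-0.966 -0.003 -0.259]
```

View pics/c16.png

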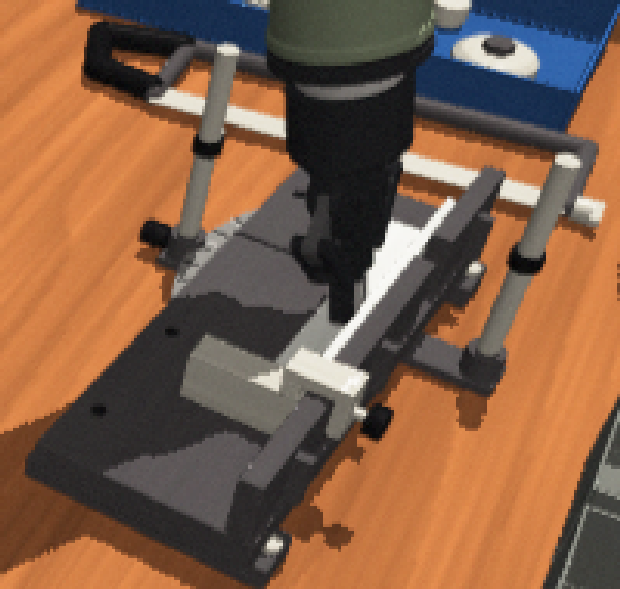

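View pics/w13.png

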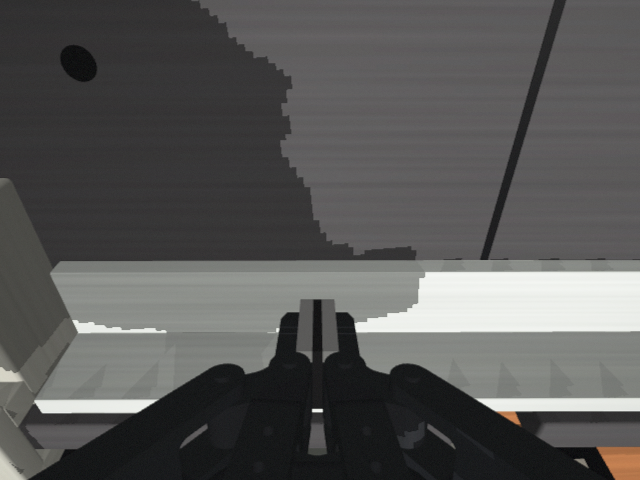

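The views show the angle flush to the fence, with its outer edge at rows 261–273 parallel to the bed. Its end is on the stop at (52,272) and the force is steady: 31 N back, 31 N down, 9 N towards the stop. Handing in.

```bash
python3 -c "
from workcell import workorder
print(workorder.job_done())"; python3 st.py
```

```text
the job is handed in; nothing more can be done
None
the job is handed in; nothing more can be done
```

I handed the job in with the long angle lying in the saw bed, pressed back against the fence and down on the bed, its end on the length stop. The clock read about 21.7 s of the 51 s allowed.

**What I did:** I gripped the angle by its upright flange and carried it over. I set it flat on the bed about 34 mm out from the fence with its end on the stop. Then I released it and slid it to the fence with the shut fingers, tilted 15°, in its inside corner. I moved none of the other offcuts, the file, the marker or the blue look-alike.

**Last checks:**
- **Force:** two readings 0.1 s apart gave about 31 N against the fence, 31 N down and 9 N towards the stop.
- **Flush and flat:** the wrist view showed the angle parallel along its length. The fingertip height matched first contact to within 1 mm, so the flange is lying flat.
- **End on the stop:** dragging it towards the stop made the fingers slip while angle and stop kept their relative place in the picture. This rests on touch and a picture, with no gap measurement.

**What did not go to plan:**
- **Off-centre push:** I pressed about 16 mm off the middle to clear the front column, so the angle turned about 1° while sliding. It squared up against the fence.
- **Peak force:** the wrist force rose briefly to about 68 N, under the 120 N limit, before I eased it to the final press.
- **No check after hand-in:** the robot could not be read once the job was in.

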